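# Fetch the dip caddy out of the deep tank with the hook rod

## Robot

A 6-joint arm with a two-finger parallel gripper is mounted at the origin on the work surface. World frame = base frame: x ahead of the robot, y to its left, z up, the work surface at z = 0. Lengths are in m, angles in rad, forces in N, time in s.
With the tool pointing down it reaches from about 0.3 to 1 m from the base axis. Payload 5.1 kg.
Tool frame: the origin (TCP) lies on the centre line of the jaws, within the pads' length; the fingertips stand 14 mm ahead of it and the grasp point (between the pads) lies 5 mm behind it; z points along the fingers, y is the line along which they close (so a half turn about z gives the same grasp; the last joint's range is limited). The gripper opens to 95 mm and grips with 3 to 60 N. Pads are 20 mm wide; open, the fingers measure 119 mm over their backs; the gripper's body (75 mm by 180 mm) begins 59 mm behind the grasp point.
Start: joints at [-1.398, 0.124, 1.65, -0, 1.367, -0.083], TCP at [0.164, -0.629, 0.229] pointing down, gripper open.
Joint ranges: [-2.61, 2.61], [-1.02, 2.33], [0.03, 2.71], [-1.35, 4.49], [0.32, 2.68], [-2.91, 2.91]. Speed limits (rad/s): [2.57, 2.57, 3.14, 3.14, 3.14, 3.14].

## Interface

Orientations are given as [roll, pitch, yaw] about the fixed x, y, z axes, in that order (R = Rz(yaw) Ry(pitch) Rx(roll)).
In Python, from workcell import r, eyes gives the robot as it stands.
- The arm moves only by the tool play_rows, never from a script. Its argument "targets" is a list of rows, each an object of numbers: "x", "y", "z": the shift along the world's x, y, z as a fraction of full scale; "wx", "wy", "wz": the turn, a rotation vector about the world's x, y, z as a fraction of full scale; "jaw": the opening, from -1 (shut) to 1 (fully open). A call has 1 to 5 rows; each row is the pose to reach, as a shift and turn from the pose commanded when the call began; what a row does not reach only later rows make up. Full scale, the value 1, is 0.15 m for a shift and pi/2 rad for a turn. A row lasts 1/12 s, in which the tool goes at most 41.7 mm and 7.16 degrees, less where a joint would pass 70% of its speed; a pose out of reach is approached as far as the arm can. A call with a number of a shift or a turn outside -1 to 1 is refused whole. A call with a gripper value outside its range is refused whole. The fingers move at their own pace and stop on an object; "grip_force" is the grip in N (left out, the last holds). Time passes only in rows, so rows that repeat a pose let the fingers close. It gives the time, the measured TCP pose, the force, the opening and the grip force at its end, in the units of the state.
- r.read_state(): the state, without advancing time (a new reading comes with each control period).
- eyes.grab_frame(name): name is "side" or "top"; returns a dict with "color" (420x560x3 uint8, blue, green, red), "fov_y" (degrees; the focal length in pixels is half the picture's height over the tangent of half this angle, whatever the lens; pixels are square), "cx", "cy" (the principal point, pixels), "world_to_cam" (4x4, takes a point from world to camera coordinates). Camera axes: x right, y down, z forward; pixel columns grow to the right and rows downward; lengths in m; the calibration is good to about 2 mm. A picture is of the moment at which its call begins. There is no depth.
- r.close_job(): hands the job in; it is judged then, once.
The state is a dict: "time_s": time; "joints": joint angles; "qd": joint speeds; "effort": joint torques, N m; "tcp_pos": TCP position; "tcp_rot": TCP orientation; "wrist_force": force on the tool from outside, world axes, zero at the start; "ft_torque": the same for the moment, N m; "finger_gap": finger opening in m; "grasp_force": force on a finger pad.
Only numpy, scipy, OpenCV 4.12 (cv2) and the standard library are available. Lean on these libraries where they do the work, as an engineer would, in place of code of your own. Each camera call takes 0.05 s, during which the arm holds its last target. There are 200 camera calls.

## Task

Take the hook rod from its stand, use it to lift the little steel caddy by its bail out of the deep, narrow dip tank, and lower it on the hook, upright, onto the middle of the drying board. Unhook the rod and hang it back upright in its stand. Do not touch the caddy with the gripper or tip it over, and leave the jars and tins where they are.

Things in the scene. Friction and masses are not known exactly. Their poses are not given: they have to be found in the camera images.
- tank_mouth (a point): Centre of the mouth of the fixed, empty aluminium dip tank, at its rim, 185 mm above the table. Tank upright, open on top, 124 x 104 mm outside (its x by y), walls 4 mm, inside 116 x 96 mm. Two ledges 14 mm wide, tops 46 mm above the table, run along its y walls; the caddy hangs on them by its lugs. Nothing sticks in above them. z up.
- caddy: Steel caddy (loose, about 0.3 kg), a red cap and a cork fixed in it. Origin: centre of its underside, z up; starts 20 mm above the table, its x along the tank's x within 0.04 rad, up to 6 mm off the tank's centre. Trough 80 (x) x 54 (y) mm, walls 32 mm high, contents to 35 mm. Lugs on the +y and -y sides reach 43 mm from its middle, undersides 26 mm above the origin.
- caddy_bail (a point): Underside of the peak of the caddy's bail, 87.5 mm straight above its origin; at the start 77 mm below the tank's rim. The rigid bail, a round bar 5 mm thick, stands in the caddy's y-z plane: legs at y = +-25.5 mm rise to 55 mm above the underside, then slope inward to the peak like a pointed roof. A hook goes under it along the caddy's x, from either side. Axes as the caddy's.
- rod_grip (a point): Centre of the hook rod's square wooden handle, 22 x 22 mm, 60 mm tall, sides along the rod's x and y, z up. Rod loose, 0.18 kg, hangs upright. Directly under the handle: steel flange 40 x 40 x 6 mm, its underside 36 mm below this point; then a round rod 8 mm thick straight down on the same axis, ending in a J hook that opens upward and reaches to the rod's +x.
- rod_hook (a point): Bottom of the inside of the rod's hook, where a lifted bail settles: 13 mm to the rod's +x of its axis, 141 mm below rod_grip. The upturned tip, 8 mm thick, stands 26 mm to +x of the rod axis, its top 18 mm above this point; the clear gap between rod and tip is 18 mm. The hook's lowest point is 8 mm below this point. +x points from rod to tip, z up.
- stand_seat (a point): Seat of the fixed wooden rod stand, 150 mm above the table: midway between the tops of two level arms (14 mm wide, 20 mm apart) along the stand's x, open at the -x end 30 mm from here; a post no higher joins them 50 mm away at +x. The rod hangs between the arms, flange on top, axis about here, hook roughly to -x. Slide it out and in along x with the flange a few mm clear.
- board_top (a point): Centre of the top face of the fixed plywood drying board, 180 x 180 mm, 12 mm thick, lying on the table.
- jar_a: Bystander: red jar, 110 mm wide, 150 mm tall, origin at its underside.
- jar_b: Bystander: red jar, 110 mm wide, 150 mm tall, origin at its underside.
- jar_c: Bystander: smaller red jar, 96 mm wide, 130 mm tall, origin at its underside.
- tin_a: Bystander: round red tin, 80 mm wide, 45 mm tall, origin at its underside.
- tin_b: Bystander: round red tin, 80 mm wide, 45 mm tall, origin at its underside.
- tin_c: Bystander: round red tin, 80 mm wide, 45 mm tall, origin at its underside.
There are look-alikes about, which are no part of the job. Of the things like the part that bears rod_grip, leave any that is pink; of the rest the larger one is meant.

How it is judged:
On the way, in this order (a step that is already met when the one before it is completed fails the run):
1. the caddy hangs on the hook, lifted out of the tank (height (world z) of caddy above 0.175 m and distance between rod_hook and caddy_bail below 0.03 m), for 0.1 s.
2. the caddy has been lowered onto the drying board, with the hook still under its bail (z of caddy in the frame of board_top below 0.006 m and horizontal distance between caddy and board_top below 0.045 m and angle between caddy's own z axis and vertical below 0.12 rad and distance between rod_hook and caddy_bail below 0.05 m), for 0.1 s.
At the end, for the whole second after the job is handed in: The caddy stands upright (within 0.1 rad) and at rest on the drying board, its centre within 45 mm of the board's centre; the rod hangs upright (within 0.12 rad) in its stand with its flange on the arms, its axis within 30 mm of the seat (horizontal distance between caddy and board_top below 0.045 m and z of caddy in the frame of board_top between -0.004 and 0.006 m and angle between caddy's own z axis and vertical below 0.1 rad and linear speed of caddy below 0.03 m/s and horizontal distance between rod_grip and stand_seat below 0.03 m and z of rod_grip in the frame of stand_seat between 0.03 and 0.042 m and angle between rod_grip's own z axis and vertical below 0.12 rad); the robot touches nothing.
It fails at once if the gripper touches the caddy (contact force between the fingers and caddy above 0.5 N).
It fails at once if the caddy is tipped by more than 0.8 rad (angle between caddy's own z axis and vertical above 0.8 rad).
It fails at once if a jar or tin is moved by more than 40 mm (distance of any of jar_a, jar_b, jar_c, tin_a, tin_b, tin_c from where it was at the start of the episode above 0.04 m).
It also fails if it takes over 72 s, if anything falls off the work surface, if the arm or the gripper's body presses on something with over 40 N, if the wrist force passes 120 N, or if a joint passes its speed limit or range.

## Working session

There is one attempt and no reset: what is moved stays moved. The work goes in short steps, Python scripts to look and compute and a tool call to move; the robot and the scene stay as the last step left them, time stands still between calls to the robot, and variables do not carry over. Pictures are saved under pics/ and viewed, at most 10 in all, crops included, and the job is handed in when it is done.

Besides the shell and the picture viewer there is one more tool, called after "Request:" as a command line: name --argument value ..., lists and objects as JSON in quotes. play_rows: Moves the arm, as the interface text tells. Shift numbers are shares of 0.15 m and turn numbers shares of pi/2 rad, none past 1 either way. Its arguments: {"type":"object","properties":{"targets":{"type":"array","items":{"type":"object","properties":{"x":{"type":"number","minimum":-1,"maximum":1},"y":{"type":"number","minimum":-1,"maximum":1},"z":{"type":"number","minimum":-1,"maximum":1},"wx":{"type":"number","minimum":-1,"maximum":1},"wy":{"type":"number","minimum":-1,"maximum":1},"wz":{"type":"number","minimum":-1,"maximum":1},"jaw":{"type":"number"}}}},"grip_force":{"type":"number"}},"required":["targets"]}

```bash
mkdir -p pics; cat > h.py <<'E'
import numpy as np, cv2
from workcell import r, eyes
def cam(n):
    f=eyes.grab_frame(n); K=f["color"].shape[0]/2/np.tan(np.radians(f["fov_y"])/2)
    return f["color"],K,f["cx"],f["cy"],np.array(f["world_to_cam"])
def ray(c,u,v):
    _,K,cx,cy,T=c; R=T[:3,:3]; o=-R.T@T[:3,3]; d=R.T@np.array([(u-cx)/K,(v-cy)/K,1]); return o,d
def atz(c,u,v,z):
    o,d=ray(c,u,v); return o+d*(z-o[2])/d[2]
def proj(c,p):
    _,K,cx,cy,T=c; q=T[:3,:3]@np.array(p)+T[:3,3]; return cx+K*q[0]/q[2],cy+K*q[1]/q[2]
def tri(a,pa,b,pb):
    o1,d1=ray(a,*pa);o2,d2=ray(b,*pb);s=np.linalg.lstsq(np.c_[d1,-d2],o2-o1,rcond=None)[0]
    p,q=o1+s[0]*d1,o2+s[1]*d2; return (p+q)/2,np.linalg.norm(p-q)
E
python3 - <<'E'
from h import *
for n in("top","side"):
    c=cam(n); cv2.imwrite(f"pics/{n}0.png",cv2.resize(c[0],(800,600),interpolation=2)); o,d=ray(c,c[2],c[3]); print(n,c[1:4],o,d)
    np.save(n+"0.npy",c[0])
E
```

```text
top (np.float64(537.7643137224857), 269.0633498394333, 204.52595452171255) [ 0.25194091 -0.01317279  2.14267484] [ 0.13182899  0.00803439 -0.99123991]
side (np.float64(414.03731341805667), 280.7973029434307, 201.50094522312304) [0.40674496 0.97165697 0.83746704] [ 0.09246017 -0.8118049  -0.57656215]
```

View pics/top0.png

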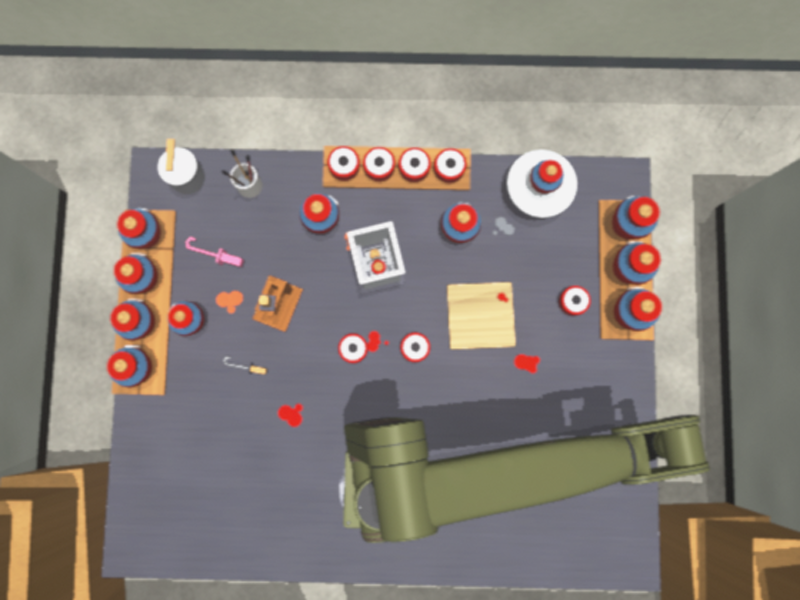

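View pics/side0.png

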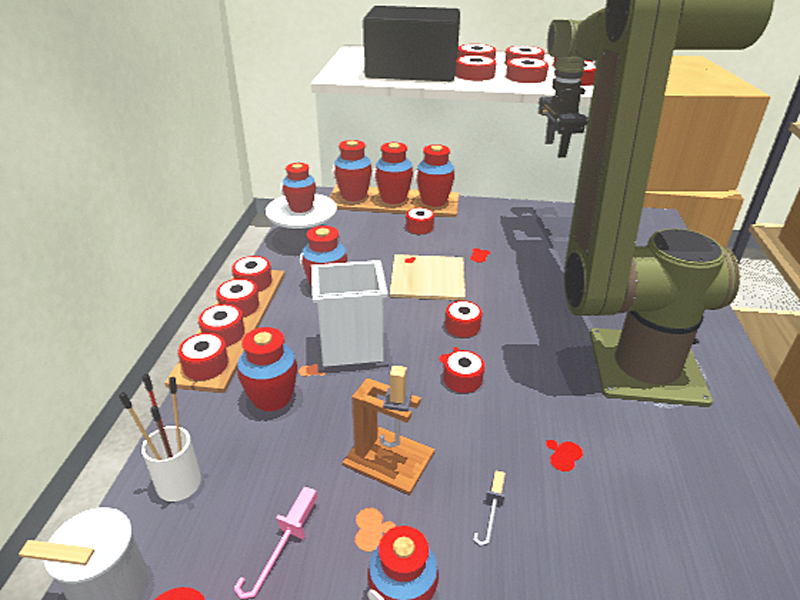

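Candidates for the rod: the pink one lying at top (215,252), a small wooden one lying at top (245,367), and the wooden one in the stand at top (265,300), side (398,385). It isn't pink and it's the larger of the other two, so I choose the one in the stand. Next is one close crop sheet.

```bash
python3 - <<'E'
from h import *
t=np.load("top0.npy");s=np.load("side0.npy")
def crop(i,x,y,w,h,W,H): return cv2.resize(i[y:y+h,x:x+w],(W,H),interpolation=cv2.INTER_CUBIC)
# top crops: stand (170..220,185..235), tank(235..290,150..205), scale 8 ; side stand, tank scale ~4
a=crop(t,170,185,50,37,400,296);b=crop(t,237,150,50,37*1+13,400,400)[:296+104]
im=np.zeros((600,800,3),np.uint8)
im[:296,:400]=a; im[:400,400:]=b
im[300:600,:400]=crop(s,230,250,100,75,400,300)
im[400:600,400:]=crop(s,210,175,100,50,400,200)
cv2.imwrite("pics/crops.png",im)
E
```

```text
(no output)
```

View pics/crops.png

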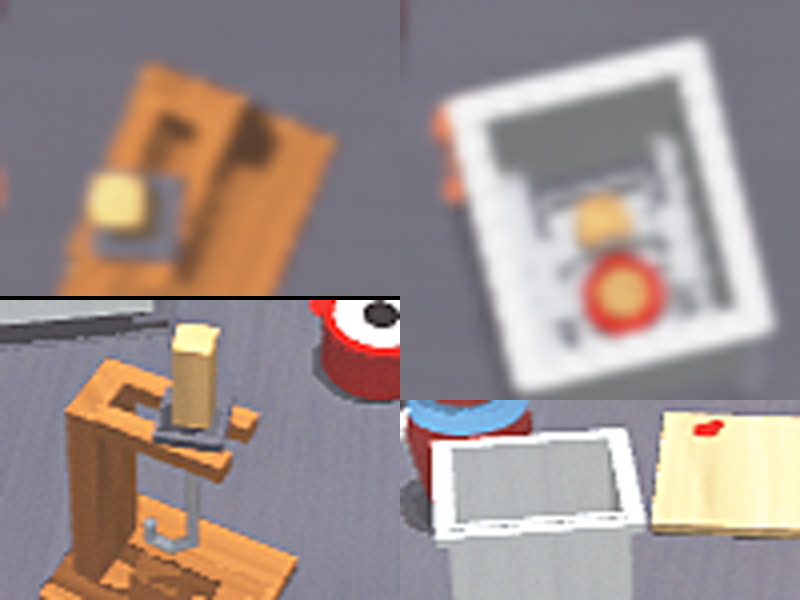

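```bash
python3 - <<'E'
from h import *
s=np.load("side0.npy");t=np.load("top0.npy")
im=np.zeros((600,800,3),np.uint8)
im[:,:500]=cv2.resize(s[255:327,250:310],(500,600),interpolation=cv2.INTER_CUBIC)
im[:360,500:]=cv2.resize(t[190:226,175:205],(300,360),interpolation=cv2.INTER_CUBIC)
cv2.imwrite("pics/crop2.png",im)
c=cam("top");d=cam("side")
U=lambda x,y:(237+(x-400)/8,150+y/8)
P=[atz(c,*U(*p),.185) for p in[(443,103),(703,38),(776,330),(518,392)]]
print("tank",np.round(P,4),np.mean(P,0))
for i in range(4): e=P[(i+1)%4]-P[i]; print(np.linalg.norm(e),np.degrees(np.arctan2(e[1],e[0])))
B=[atz(c,x*.7,y*.7,.012) for x,y in[(447,284),(513,283),(515,348),(449,349)]]
print("board",np.round(B,4),np.mean(B,0))
# bail in tank: visible?
E
```

```text
tank [[ 0.6659  0.1055  0.185 ]
 [ 0.6995 -0.0145  0.185 ]
 [ 0.5629 -0.0511  0.185 ]
 [ 0.5313  0.0668  0.185 ]] [0.61490071 0.026678   0.185     ]
0.12450716040237576 -74.37224386537962
0.1413957895155705 -164.95982161510003
0.12214641216246853 104.9865334637504
0.140024399614896 16.003547739602126
board [[ 0.5625 -0.1707  0.012 ]
 [ 0.5696 -0.3554  0.012 ]
 [ 0.3878 -0.3612  0.012 ]
 [ 0.3808 -0.1786  0.012 ]] [ 0.47516682 -0.26647277  0.012     ]
```

View pics/crop2.png

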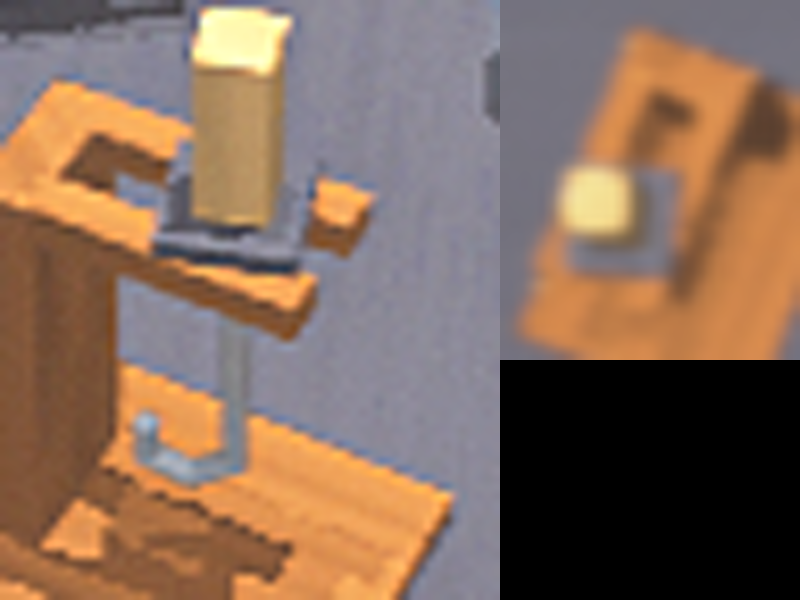

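```bash
python3 - <<'E'
from h import *
c=cam("top");d=cam("side")
T=lambda x,y:(175+(x-500)/10-.45,190+y/10-.45)
S=lambda x,y:(250+x/8.333-.44,255+y/8.333-.44)
n=lambda *a:print(*[np.round(x,4) if not isinstance(x,str) else x for x in a])
n("handle top",atz(c,*T(597,202),.216), atz(d,*S(242,42),.216), tri(c,T(597,202),d,S(242,42))[0])
F=[atz(c,*T(*p),.153) for p in[(678,172),(676,275),(567,272)]]
n("flange top",*F,"ctr",(F[0]+F[2])/2)
for a,b in((0,1),(1,2)): e=F[b]-F[a]; n(np.linalg.norm(e),np.degrees(np.arctan2(e[1],e[0])))
G=[atz(d,*S(*p),.150) for p in[(152,255),(298,270)]]; e=G[1]-G[0]; n("front bot edge",*G,np.linalg.norm(e),np.degrees(np.arctan2(e[1],e[0])))
n("rod foot",atz(d,*S(235,470),.037),"rod at arm",atz(d,*S(233,325),.13*.85))
n("tip top",atz(d,*S(145,415),.063))
A=[atz(d,*S(*p),.150) for p in[(315,280),(375,198),(315,180),(5,205),(60,82)]]; n("arms: front tip corner, back far, ..",*A)
A=[atz(c,*T(*p),.150) for p in[(635,30),(762,80),(660,95),(695,110)]]; n("stand top TL,TR, slot",*A)
E
```

```text
handle top [0.482  0.3083 0.216 ] [0.4848 0.3145 0.216 ] [0.484  0.3092 0.2109]
flange top [0.5015 0.2891 0.153 ] [0.4629 0.2882 0.153 ] [0.463  0.3288 0.153 ] ctr [0.4823 0.3089 0.153 ]
0.0387 -178.6565
0.0407 89.7537
front bot edge [0.5067 0.33   0.15  ] [0.4672 0.3302 0.15  ] 0.0395 179.6045
rod foot [0.4867 0.3053 0.037 ] rod at arm [0.4863 0.3161 0.1105]
tip top [0.5123 0.3104 0.063 ]
arms: front tip corner, back far, .. [0.4623 0.3332 0.15  ] [0.4493 0.3012 0.15  ] [0.4663 0.2966 0.15  ] [0.5491 0.317  0.15  ] [0.5423 0.2678 0.15  ]
stand top TL,TR, slot [0.5552 0.308  0.15  ] [0.5374 0.2595 0.15  ] [0.5308 0.2975 0.15  ] [0.5254 0.2842 0.15  ]
```

```bash
python3 - <<'E'
from h import *
fr=[cam("top") for _ in range(6)]; c=fr[0]
im=np.mean([f[0].astype(float) for f in fr],0).astype(np.uint8)
x0,y0,w,h,k=242,154,40,44,13
a=cv2.resize(im[y0:y0+h,x0:x0+w],None,fx=k*.75,fy=k,interpolation=cv2.INTER_CUBIC)
a=cv2.resize(im[y0:y0+h,x0:x0+w],None,fx=10,fy=10,interpolation=cv2.INTER_CUBIC)
a=cv2.convertScaleAbs(a,alpha=1.4,beta=-60); b=a.copy()
th=np.radians(15.5); ctr=np.array([.615,.0267])
def W(x,y,z): return [ctr[0]+x*np.cos(th)-y*np.sin(th),ctr[1]+x*np.sin(th)+y*np.cos(th),z]
def line(pts,col):
    q=[proj(c,W(*p)) for p in pts]; q=np.array([((u-x0+.5)*10,(v-y0+.5)*10) for u,v in q],np.int32); cv2.polylines(b,[q],False,col,1)
sq=lambda X,Y,z:[(X,Y,z),(X,-Y,z),(-X,-Y,z),(-X,Y,z),(X,Y,z)]
line(sq(.062,.052,.185),(0,0,255));line(sq(.058,.048,.185),(0,255,255));line(sq(.058,.034,.046),(255,0,0))
line(sq(.04,.027,.052),(0,255,0))
line([(0,-.0255,.052),(0,-.0255,.075),(0,0,.11),(0,.0255,.075),(0,.0255,.052)],(255,0,255))
cv2.imwrite("pics/tank.png",np.hstack([a,b]))
E
```

```text
(no output)
```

View pics/tank.png

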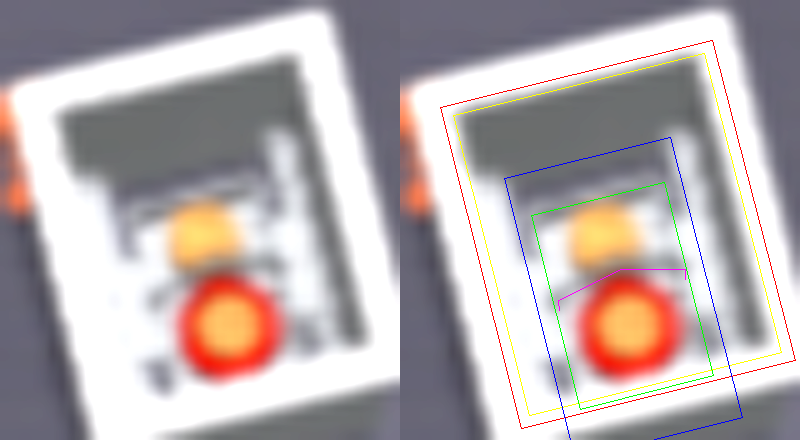

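Tank sheet: the inner rim sits at left-panel (60,115), (295,58) and (365,345), and it matches the 116x96 model. The bail's dark line from (150,297) via (215,267) to (275,262) lies on the model's magenta bail. That puts the peak near (0.616, 0.029), with the tank at yaw about 15.5°. The rod axis is about (0.483, 0.309), its hook points to world +x, and the stand's yaw is about -20°.

```bash
python3 - <<'E'
from h import *
s=r.read_state(); print({k:np.round(v,3) for k,v in s.items()})
E
```

```text
{'time_s': np.float64(0.6), 'joints': array([-1.398,  0.124,  1.65 ,  0.   ,  1.368, -0.083]), 'qd': array([-0.001,  0.001, -0.   ,  0.   , -0.   , -0.001]), 'effort': array([-1.0000e-03, -4.1729e+01, -3.6000e+01,  7.7000e-02,  4.3000e-02,
       -0.0000e+00]), 'tcp_pos': array([ 0.164, -0.629,  0.229]), 'tcp_rot': array([-3.142, -0.   ,  0.256]), 'wrist_force': array([-0.124, -0.036, -0.05 ]), 'ft_torque': array([-0.041, -0.035, -0.037]), 'grasp_force': np.float64(0.0), 'finger_gap': np.float64(0.095)}
```

Request:
play_rows --targets '[{"x": 0.3,"y": 0.1,"z": 0.2,"jaw": -0.2},{"x": 0.55,"y": 0.25,"z": 0.4},{"x": 0.8,"y": 0.45,"z": 0.6},{"x": 1,"y": 0.7,"z": 0.7},{"x": 1,"y": 1,"z": 0.7}]'

```text
validation failed for argument at $.ta...
```

Request:
play_rows --targets '[{"x": 0.3,"y": 0.1,"z": 0.2,"wx": 0,"wy": 0,"wz": 0,"jaw": -0.2},{"x": 0.55,"y": 0.25,"z": 0.4,"wx": 0,"wy": 0,"wz": 0,"jaw": -0.2},{"x": 0.8,"y": 0.45,"z": 0.6,"wx": 0,"wy": 0,"wz": 0,"jaw": -0.2},{"x": 1,"y": 0.7,"z": 0.7,"wx": 0,"wy": 0,"wz": 0,"jaw": -0.2},{"x": 1,"y": 1,"z": 0.7,"wx": 0,"wy": 0,"wz": 0,"jaw": -0.2}]' --grip_force 40

```text
time_s: 1.02
tcp_pos: [0.3013, -0.5172, 0.3266]
tcp_rot: [3.137, -0.001, 0.256]
wrist_force: [0.7, 0.7, 1.5]
finger_gap: 0.0677
grasp_force: 0.0
```

Request:
play_rows --targets '[{"x": 0.2,"y": 0.25,"z": 0,"wx": 0,"wy": 0,"wz": -0.05,"jaw": -0.2},{"x": 0.4,"y": 0.5,"z": 0,"wx": 0,"wy": 0,"wz": -0.1,"jaw": -0.2},{"x": 0.5,"y": 0.75,"z": 0,"wx": 0,"wy": 0,"wz": -0.163,"jaw": -0.2},{"x": 0.6,"y": 1,"z": 0,"wx": 0,"wy": 0,"wz": -0.163,"jaw": -0.2}]'

```text
time_s: 1.35
tcp_pos: [0.3862, -0.3741, 0.3239]
tcp_rot: [3.141, -0.001, -0.004]
wrist_force: [0.2, 0.5, -0.1]
finger_gap: 0.0415
grasp_force: 0.0
```

Request:
play_rows --targets '[{"x": 0.1,"y": 0.25,"z": 0,"wx": 0,"wy": 0,"wz": 0,"jaw": -0.2},{"x": 0.2,"y": 0.5,"z": 0,"wx": 0,"wy": 0,"wz": 0,"jaw": -0.2},{"x": 0.3,"y": 0.75,"z": 0,"wx": 0,"wy": 0,"wz": 0,"jaw": -0.2},{"x": 0.4,"y": 1,"z": 0,"wx": 0,"wy": 0,"wz": 0,"jaw": -0.2}]'

```text
time_s: 1.68
tcp_pos: [0.4455, -0.2239, 0.3241]
tcp_rot: [3.141, -0.001, -0.001]
wrist_force: [0.4, -0.3, -0.3]
finger_gap: 0.0383
grasp_force: 0.0
```

Request:
play_rows --targets '[{"x": 0,"y": 0.25,"z": 0,"wx": 0,"wy": 0,"wz": 0,"jaw": -0.2},{"x": 0,"y": 0.5,"z": 0,"wx": 0,"wy": 0,"wz": 0,"jaw": -0.2},{"x": 0,"y": 0.75,"z": 0,"wx": 0,"wy": 0,"wz": 0,"jaw": -0.2},{"x": 0,"y": 1,"z": 0,"wx": 0,"wy": 0,"wz": 0,"jaw": -0.2}]'

```text
time_s: 2.02
tcp_pos: [0.4449, -0.074, 0.324]
tcp_rot: [3.141, -0.001, -0.0]
wrist_force: [1.0, -0.6, -0.2]
finger_gap: 0.0382
grasp_force: 0.0
```

Request:
play_rows --targets '[{"x": 0,"y": 0.25,"z": 0,"wx": 0,"wy": 0,"wz": 0,"jaw": -0.2},{"x": 0,"y": 0.5,"z": 0,"wx": 0,"wy": 0,"wz": 0,"jaw": -0.2},{"x": 0,"y": 0.75,"z": 0,"wx": 0,"wy": 0,"wz": 0,"jaw": -0.2},{"x": 0,"y": 1,"z": 0,"wx": 0,"wy": 0,"wz": 0,"jaw": -0.2}]'

```text
time_s: 2.35
tcp_pos: [0.4448, 0.076, 0.3242]
tcp_rot: [-3.142, -0.001, -0.0]
wrist_force: [0.9, 0.4, 0.1]
finger_gap: 0.0379
grasp_force: 0.0
```

Request:
play_rows --targets '[{"x": 0.05,"y": 0.25,"z": 0,"wx": 0,"wy": 0,"wz": 0,"jaw": -0.2},{"x": 0.1,"y": 0.5,"z": 0,"wx": 0,"wy": 0,"wz": 0,"jaw": -0.2},{"x": 0.13,"y": 0.75,"z": 0,"wx": 0,"wy": 0,"wz": 0,"jaw": -0.2},{"x": 0.13,"y": 1,"z": 0,"wx": 0,"wy": 0,"wz": 0,"jaw": -0.2},{"x": 0.13,"y": 1,"z": 0,"wx": 0,"wy": 0,"wz": 0,"jaw": -0.2}]'

```text
time_s: 2.77
tcp_pos: [0.464, 0.2293, 0.3235]
tcp_rot: [-3.139, 0.001, 0.006]
wrist_force: [-0.2, -0.8, -0.5]
finger_gap: 0.0382
grasp_force: 0.0
```

Request:
play_rows --targets '[{"x": 0.06,"y": 0.25,"z": 0,"wx": 0,"wy": 0,"wz": 0,"jaw": -0.1},{"x": 0.123,"y": 0.527,"z": 0,"wx": 0,"wy": 0,"wz": 0,"jaw": -0.1},{"x": 0.123,"y": 0.527,"z": 0,"wx": 0,"wy": 0,"wz": 0,"jaw": -0.1},{"x": 0.123,"y": 0.527,"z": -0.2,"wx": 0,"wy": 0,"wz": 0,"jaw": -0.1},{"x": 0.123,"y": 0.527,"z": -0.4,"wx": 0,"wy": 0,"wz": 0,"jaw": -0.1}]'

```text
time_s: 3.18
tcp_pos: [0.4845, 0.3043, 0.2656]
tcp_rot: [-3.139, -0.005, 0.001]
wrist_force: [0.5, -0.1, -0.8]
finger_gap: 0.0427
grasp_force: 0.0
```

```bash
python3 - <<'E'
from h import *
s=r.read_state(); print(s["tcp_pos"],s["tcp_rot"],s["joints"])
d=cam("side")
cv2.imwrite("pics/appr.png",cv2.resize(d[0][205:325,215:345],(780,720)[:1]+(600,),interpolation=cv2.INTER_CUBIC) if 0 else cv2.resize(d[0][205:325,215:345],(650,600),interpolation=cv2.INTER_CUBIC))
E
```

```text
[0.48448722 0.30426962 0.2656377 ] [-3.13949502e+00 -4.89561829e-03  9.70403838e-04] [ 4.67104192e-01 -7.16731451e-02  1.78762831e+00 -3.30143740e-04
  1.42032143e+00  2.03697360e+00]
```

View pics/appr.png

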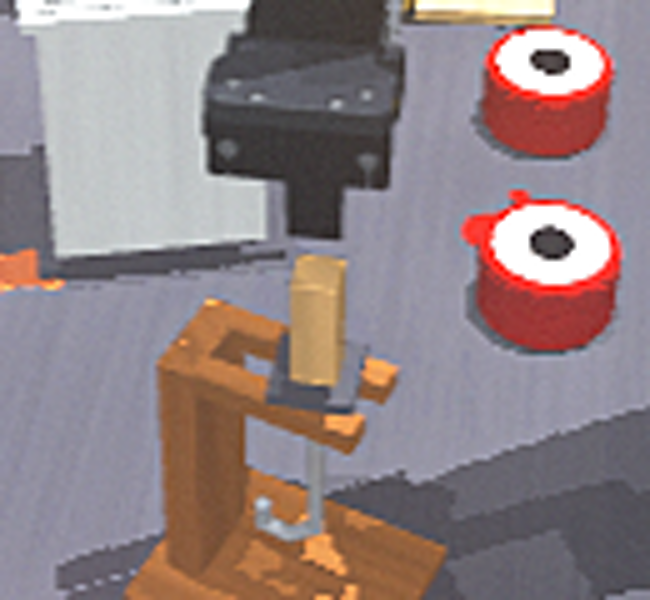

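The finger at (315,210) stands right over the handle top at (318,262), and the hook at (265,515) points left, which is world +x. I'll go down and grip.

Request:
play_rows --targets '[{"x": 0,"y": 0,"z": -0.2,"wx": 0,"wy": 0,"wz": 0,"jaw": -0.1},{"x": 0,"y": 0,"z": -0.4,"wx": 0,"wy": 0,"wz": 0,"jaw": -0.1},{"x": 0,"y": 0,"z": -0.49,"wx": 0,"wy": 0,"wz": 0,"jaw": -0.1},{"x": 0,"y": 0,"z": -0.49,"wx": 0,"wy": 0,"wz": 0,"jaw": -0.1},{"x": 0,"y": 0,"z": -0.49,"wx": 0,"wy": 0,"wz": 0,"jaw": -0.1}]'

```text
time_s: 3.65
tcp_pos: [0.4832, 0.3029, 0.1906]
tcp_rot: [3.141, 0.001, -0.001]
wrist_force: [0.4, 1.2, -0.0]
finger_gap: 0.0427
grasp_force: 0.0
```

Request:
play_rows --targets '[{"x": 0,"y": 0,"z": 0,"wx": 0,"wy": 0,"wz": 0,"jaw": -0.8},{"x": 0,"y": 0,"z": 0,"wx": 0,"wy": 0,"wz": 0,"jaw": -0.8},{"x": 0,"y": 0,"z": 0,"wx": 0,"wy": 0,"wz": 0,"jaw": -0.8},{"x": 0,"y": 0,"z": 0,"wx": 0,"wy": 0,"wz": 0,"jaw": -0.8},{"x": 0,"y": 0,"z": 0,"wx": 0,"wy": 0,"wz": 0,"jaw": -0.8}]' --grip_force 40

```text
time_s: 4.07
tcp_pos: [0.4841, 0.3042, 0.1924]
tcp_rot: [-3.139, -0.003, -0.0]
wrist_force: [0.7, 1.8, 4.9]
finger_gap: 0.0218
grasp_force: 40.0
```

Request:
play_rows --targets '[{"x": 0,"y": 0,"z": 0.035,"wx": 0,"wy": 0,"wz": 0,"jaw": -0.8},{"x": 0,"y": 0,"z": 0.07,"wx": 0,"wy": 0,"wz": 0,"jaw": -0.8},{"x": 0,"y": 0,"z": 0.07,"wx": 0,"wy": 0,"wz": 0,"jaw": -0.8},{"x": 0,"y": 0,"z": 0.07,"wx": 0,"wy": 0,"wz": 0,"jaw": -0.8}]'

```text
time_s: 4.4
tcp_pos: [0.4834, 0.3043, 0.2013]
tcp_rot: [-3.139, -0.001, -0.0]
wrist_force: [0.4, 5.6, 0.8]
finger_gap: 0.022
grasp_force: 40.0
```

```bash
python3 - <<'E'
from h import *
s=r.read_state(); print(s["tcp_pos"],s["tcp_rot"],s["wrist_force"])
d=cam("side")
np.save("side1.npy",d[0])
cv2.imwrite("pics/lift.png",cv2.resize(d[0][225:325,230:320],(540,600),interpolation=cv2.INTER_CUBIC))
E
```

```text
[0.48336294 0.30431143 0.20127023] [-3.13899821e+00 -8.74777200e-04 -2.10465384e-04] [0.35158399 5.61541044 0.84054253]
```

View pics/lift.png

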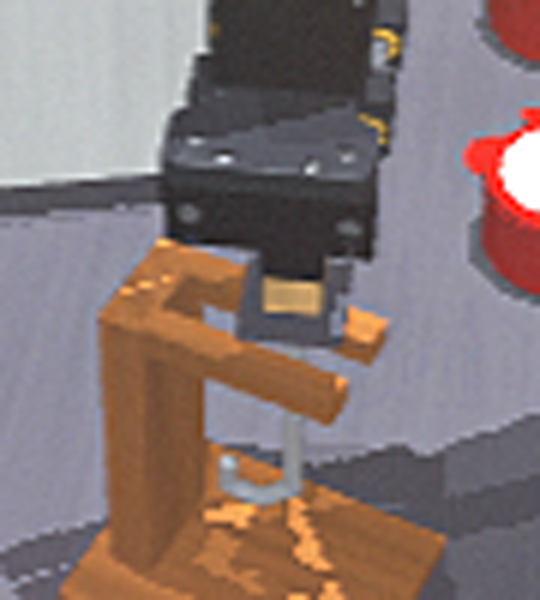

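The rod is lifted, with the flange at (290,325) above the arms and the hook at (260,480) clear. The rod leans on the far arm (5.6 N), so I shift 5 mm to +y and slide it out.

Request:
play_rows --targets '[{"x": 0,"y": 0.033,"z": 0,"wx": 0,"wy": 0,"wz": 0,"jaw": -0.8},{"x": 0,"y": 0.033,"z": 0,"wx": 0,"wy": 0,"wz": 0,"jaw": -0.8},{"x": -0.1,"y": 0.07,"z": 0,"wx": 0,"wy": 0,"wz": 0,"jaw": -0.8},{"x": -0.2,"y": 0.106,"z": 0,"wx": 0,"wy": 0,"wz": 0,"jaw": -0.8}]'

```text
time_s: 4.78
tcp_pos: [0.4521, 0.3187, 0.1998]
tcp_rot: [3.14, 0.002, -0.002]
wrist_force: [-1.3, 0.8, -2.5]
finger_gap: 0.0219
grasp_force: 40.0
```

Request:
play_rows --targets '[{"x": -0.1,"y": 0.036,"z": 0,"wx": 0,"wy": 0,"wz": 0,"jaw": -0.8},{"x": -0.2,"y": 0.072,"z": 0,"wx": 0,"wy": 0,"wz": 0,"jaw": -0.8},{"x": -0.3,"y": 0.108,"z": 0,"wx": 0,"wy": 0,"wz": 0,"jaw": -0.8},{"x": -0.35,"y": 0.12,"z": 0,"wx": 0,"wy": 0,"wz": 0,"jaw": -0.8},{"x": -0.35,"y": 0.12,"z": 0,"wx": 0,"wy": 0,"wz": 0,"jaw": -0.8}]'

```text
time_s: 5.2
tcp_pos: [0.3986, 0.3378, 0.2008]
tcp_rot: [-3.142, 0.0, 0.002]
wrist_force: [1.2, 0.1, -2.1]
finger_gap: 0.0219
grasp_force: 40.0
```

Request:
play_rows --targets '[{"x": 0,"y": 0,"z": 0.2,"wx": 0,"wy": 0,"wz": 0,"jaw": -0.8},{"x": 0,"y": 0,"z": 0.4,"wx": 0,"wy": 0,"wz": 0,"jaw": -0.8},{"x": 0,"y": 0,"z": 0.6,"wx": 0,"wy": 0,"wz": 0,"jaw": -0.8},{"x": 0,"y": 0,"z": 0.8,"wx": 0,"wy": 0,"wz": 0,"jaw": -0.8}]'

```text
time_s: 5.53
tcp_pos: [0.4008, 0.3369, 0.3222]
tcp_rot: [3.141, -0.001, -0.0]
wrist_force: [-0.3, -0.2, -1.8]
finger_gap: 0.0216
grasp_force: 40.0
```

Request:
play_rows --targets '[{"x": 0.1,"y": -0.1,"z": 0.2,"wx": 0,"wy": 0,"wz": 0.03,"jaw": -0.8},{"x": 0.2,"y": -0.2,"z": 0.4,"wx": 0,"wy": 0,"wz": 0.06,"jaw": -0.8},{"x": 0.3,"y": -0.4,"z": 0.6,"wx": 0,"wy": 0,"wz": 0.09,"jaw": -0.8},{"x": 0.5,"y": -0.6,"z": 0.7,"wx": 0,"wy": 0,"wz": 0.13,"jaw": -0.8},{"x": 0.6,"y": -0.8,"z": 0.7,"wx": 0,"wy": 0,"wz": 0.172,"jaw": -0.8}]'

```text
time_s: 5.95
tcp_pos: [0.4929, 0.2166, 0.431]
tcp_rot: [-3.142, -0.009, 0.274]
wrist_force: [0.4, 1.0, -1.4]
finger_gap: 0.0217
grasp_force: 40.0
```

Request:
play_rows --targets '[{"x": 0,"y": 0,"z": 0,"wx": 0,"wy": 0,"wz": 0,"jaw": -0.8},{"x": 0,"y": 0,"z": 0,"wx": 0,"wy": 0,"wz": 0,"jaw": -0.8},{"x": 0,"y": 0,"z": 0,"wx": 0,"wy": 0,"wz": 0,"jaw": -0.8}]'

```text
time_s: 6.2
tcp_pos: [0.4907, 0.2171, 0.4253]
tcp_rot: [-3.141, 0.001, 0.269]
wrist_force: [-0.2, 0.1, -1.7]
finger_gap: 0.0217
grasp_force: 40.0
```

```bash
python3 - <<'E'
from h import *
s=r.read_state(); print(s["tcp_pos"],s["tcp_rot"],s["wrist_force"],s["joints"][5])
p=np.array(s["tcp_pos"]); y=s["tcp_rot"][2]; u=np.array([np.cos(y),np.sin(y),0])
d=cam("side")
ax=p-[0,0,.006]
foot=ax-[0,0,.145]; tip=ax+.026*u-[0,0,.123]
q=[proj(d,x) for x in(ax-[0,0,.04],foot,ax+.013*u-[0,0,.141],tip)]; print(np.round(q,1))
u0,v0=int(q[1][0])-35,int(q[1][1])-60
im=cv2.resize(d[0][v0:v0+80,u0:u0+70],(525,600),interpolation=cv2.INTER_CUBIC)
for a,b in q: cv2.circle(im,(int((a-u0+.5)*7.5),int((b-v0+.5)*7.5)),4,(0,0,255),1)
cv2.imwrite("pics/rod.png",im); print(u0,v0)
E
```

```text
[0.4906926  0.21706565 0.42531309] [-3.14131800e+00  7.57018311e-04  2.68561545e-01] [-0.24979539  0.08313807 -1.72842793] 1.6185372943560619
[[282.1 171.8]
 [281.5 211.3]
 [275.9 210.4]
 [270.2 204.4]]
246 151
```

View pics/rod.png

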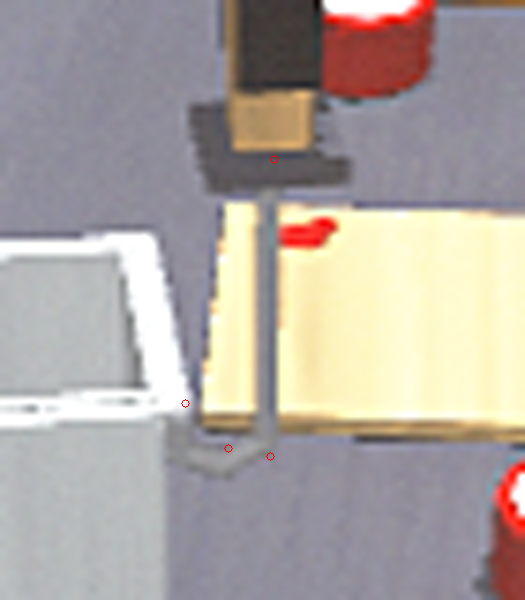

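The held rod is upright: the shaft runs from (268,190) to (268,440), the tip at (185,412) is within about 2 mm of prediction, and the hook is along tank +x. I'll move over the tank and lower it beside the bail.

Request:
play_rows --targets '[{"x": 0.15,"y": -0.25,"z": 0,"wx": 0,"wy": 0,"wz": 0,"jaw": -0.8},{"x": 0.3,"y": -0.5,"z": 0,"wx": 0,"wy": 0,"wz": 0,"jaw": -0.8},{"x": 0.45,"y": -0.75,"z": 0,"wx": 0,"wy": 0,"wz": 0,"jaw": -0.8},{"x": 0.6,"y": -0.9,"z": 0,"wx": 0,"wy": 0,"wz": 0,"jaw": -0.8}]'

```text
time_s: 6.58
tcp_pos: [0.5805, 0.0818, 0.4259]
tcp_rot: [3.141, 0.0, 0.272]
wrist_force: [1.0, 1.7, -1.6]
finger_gap: 0.0216
grasp_force: 40.0
```

Request:
play_rows --targets '[{"x": 0,"y": -0.15,"z": 0,"wx": 0,"wy": 0,"wz": 0,"jaw": -0.8},{"x": 0,"y": -0.3,"z": 0,"wx": 0,"wy": 0,"wz": 0,"jaw": -0.8},{"x": 0.004,"y": -0.418,"z": 0,"wx": 0,"wy": 0,"wz": 0,"jaw": -0.8},{"x": 0.004,"y": -0.418,"z": 0,"wx": 0,"wy": 0,"wz": 0,"jaw": -0.8},{"x": 0.004,"y": -0.418,"z": 0,"wx": 0,"wy": 0,"wz": 0,"jaw": -0.8}]'

```text
time_s: 7.0
tcp_pos: [0.5811, 0.0203, 0.4253]
tcp_rot: [-3.141, 0.001, 0.27]
wrist_force: [-0.2, 0.6, -1.7]
finger_gap: 0.0221
grasp_force: 40.0
```

```bash
python3 - <<'E'
from h import *
s=r.read_state(); print(s["tcp_pos"],s["tcp_rot"],s["wrist_force"])
E
```

```text
[0.58109681 0.02030143 0.42527474] [-3.14073748e+00  5.54810546e-04  2.70194456e-01] [-0.16553714  0.59277967 -1.72236848]
```

Request:
play_rows --targets '[{"x": 0,"y": 0,"z": -0.2,"wx": 0,"wy": 0,"wz": 0,"jaw": -0.8},{"x": 0,"y": 0,"z": -0.4,"wx": 0,"wy": 0,"wz": 0,"jaw": -0.8},{"x": 0,"y": 0,"z": -0.6,"wx": 0,"wy": 0,"wz": 0,"jaw": -0.8},{"x": 0,"y": 0,"z": -0.8,"wx": 0,"wy": 0,"wz": 0,"jaw": -0.8},{"x": 0,"y": 0,"z": -0.8,"wx": 0,"wy": 0,"wz": 0,"jaw": -0.8}]'

```text
time_s: 7.42
tcp_pos: [0.5777, 0.0217, 0.2974]
tcp_rot: [-3.137, 0.013, 0.272]
wrist_force: [-1.3, 0.8, -3.5]
finger_gap: 0.0218
grasp_force: 40.0
```

Request:
play_rows --targets '[{"x": 0,"y": 0,"z": -0.1,"wx": 0,"wy": 0,"wz": 0,"jaw": -0.8},{"x": 0,"y": 0,"z": -0.2,"wx": 0,"wy": 0,"wz": 0,"jaw": -0.8},{"x": 0,"y": 0,"z": -0.3,"wx": 0,"wy": 0,"wz": 0,"jaw": -0.8},{"x": 0,"y": 0,"z": -0.4,"wx": 0,"wy": 0,"wz": 0,"jaw": -0.8},{"x": 0,"y": 0,"z": -0.4,"wx": 0,"wy": 0,"wz": 0,"jaw": -0.8}]'

```text
time_s: 7.83
tcp_pos: [0.5806, 0.0204, 0.2442]
tcp_rot: [-3.141, 0.002, 0.271]
wrist_force: [-1.5, 1.1, -3.4]
finger_gap: 0.0221
grasp_force: 40.0
```

Request:
play_rows --targets '[{"x": 0,"y": 0,"z": -0.06,"wx": 0,"wy": 0,"wz": 0,"jaw": -0.8},{"x": 0,"y": 0,"z": -0.113,"wx": 0,"wy": 0,"wz": 0,"jaw": -0.8},{"x": 0,"y": 0,"z": -0.113,"wx": 0,"wy": 0,"wz": 0,"jaw": -0.8},{"x": 0,"y": 0,"z": -0.113,"wx": 0,"wy": 0,"wz": 0,"jaw": -0.8}]'

```text
time_s: 8.17
tcp_pos: [0.5814, 0.0196, 0.2291]
tcp_rot: [-3.142, -0.0, 0.27]
wrist_force: [0.3, 0.1, -2.1]
finger_gap: 0.0213
grasp_force: 40.0
```

Request:
play_rows --targets '[{"x": 0.04,"y": 0.011,"z": 0,"wx": 0,"wy": 0,"wz": 0,"jaw": -0.8},{"x": 0.08,"y": 0.022,"z": 0,"wx": 0,"wy": 0,"wz": 0,"jaw": -0.8},{"x": 0.12,"y": 0.033,"z": 0,"wx": 0,"wy": 0,"wz": 0,"jaw": -0.8},{"x": 0.148,"y": 0.041,"z": 0,"wx": 0,"wy": 0,"wz": 0,"jaw": -0.8},{"x": 0.148,"y": 0.041,"z": 0,"wx": 0,"wy": 0,"wz": 0,"jaw": -0.8}]'

```text
time_s: 8.58
tcp_pos: [0.6046, 0.0259, 0.229]
tcp_rot: [3.142, -0.001, 0.27]
wrist_force: [-0.6, 0.4, -1.9]
finger_gap: 0.0218
grasp_force: 40.0
```

Request:
play_rows --targets '[{"x": 0,"y": 0,"z": 0.06,"wx": 0,"wy": 0,"wz": 0,"jaw": -0.8},{"x": 0,"y": 0,"z": 0.12,"wx": 0,"wy": 0,"wz": 0,"jaw": -0.8},{"x": 0,"y": 0,"z": 0.18,"wx": 0,"wy": 0,"wz": 0,"jaw": -0.8},{"x": 0,"y": 0,"z": 0.22,"wx": 0,"wy": 0,"wz": 0,"jaw": -0.8},{"x": 0,"y": 0,"z": 0.22,"wx": 0,"wy": 0,"wz": 0,"jaw": -0.8}]'

```text
time_s: 9.0
tcp_pos: [0.6042, 0.0256, 0.2641]
tcp_rot: [3.141, -0.003, 0.27]
wrist_force: [-0.0, 1.2, -4.6]
finger_gap: 0.0215
grasp_force: 40.0
```

Request:
play_rows --targets '[{"x": 0,"y": 0,"z": 0.06,"wx": 0,"wy": 0,"wz": 0,"jaw": -0.8},{"x": 0,"y": 0,"z": 0.12,"wx": 0,"wy": 0,"wz": 0,"jaw": -0.8},{"x": 0,"y": 0,"z": 0.12,"wx": 0,"wy": 0,"wz": 0,"jaw": -0.8},{"x": 0,"y": 0,"z": 0.12,"wx": 0,"wy": 0,"wz": 0,"jaw": -0.8}]'

```text
time_s: 9.33
tcp_pos: [0.6037, 0.0256, 0.2808]
tcp_rot: [3.141, -0.001, 0.27]
wrist_force: [-1.0, -0.0, -5.4]
finger_gap: 0.0218
grasp_force: 40.0
```

The caddy's weight is on the hook, about 3.4 N extra. Lifting it smoothly.

Request:
play_rows --targets '[{"x": 0,"y": 0,"z": 0.08,"wx": 0,"wy": 0,"wz": 0,"jaw": -0.8},{"x": 0,"y": 0,"z": 0.18,"wx": 0,"wy": 0,"wz": 0,"jaw": -0.8},{"x": 0,"y": 0,"z": 0.28,"wx": 0,"wy": 0,"wz": 0,"jaw": -0.8},{"x": 0,"y": 0,"z": 0.38,"wx": 0,"wy": 0,"wz": 0,"jaw": -0.8},{"x": 0,"y": 0,"z": 0.48,"wx": 0,"wy": 0,"wz": 0,"jaw": -0.8}]'

```text
time_s: 9.75
tcp_pos: [0.6038, 0.0256, 0.3546]
tcp_rot: [3.141, -0.002, 0.27]
wrist_force: [0.2, -0.4, -6.4]
finger_gap: 0.0217
grasp_force: 40.0
```

Request:
play_rows --targets '[{"x": 0,"y": 0,"z": 0.1,"wx": 0,"wy": 0,"wz": 0,"jaw": -0.8},{"x": 0,"y": 0,"z": 0.2,"wx": 0,"wy": 0,"wz": 0,"jaw": -0.8},{"x": 0,"y": 0,"z": 0.3,"wx": 0,"wy": 0,"wz": 0,"jaw": -0.8},{"x": 0,"y": 0,"z": 0.4,"wx": 0,"wy": 0,"wz": 0,"jaw": -0.8},{"x": 0,"y": 0,"z": 0.48,"wx": 0,"wy": 0,"wz": 0,"jaw": -0.8}]'

```text
time_s: 10.17
tcp_pos: [0.6036, 0.0256, 0.4261]
tcp_rot: [3.141, -0.001, 0.27]
wrist_force: [-0.1, -0.7, -5.3]
finger_gap: 0.022
grasp_force: 40.0
```

Request:
play_rows --targets '[{"x": 0,"y": 0,"z": 0.1,"wx": 0,"wy": 0,"wz": 0,"jaw": -0.8},{"x": 0,"y": 0,"z": 0.18,"wx": 0,"wy": 0,"wz": 0,"jaw": -0.8},{"x": 0,"y": 0,"z": 0.22,"wx": 0,"wy": 0,"wz": 0,"jaw": -0.8},{"x": 0,"y": 0,"z": 0.22,"wx": 0,"wy": 0,"wz": 0,"jaw": -0.8},{"x": 0,"y": 0,"z": 0.22,"wx": 0,"wy": 0,"wz": 0,"jaw": -0.8}]'

```text
time_s: 10.58
tcp_pos: [0.6036, 0.0256, 0.4568]
tcp_rot: [-3.142, -0.0, 0.27]
wrist_force: [-1.2, -0.3, -5.4]
finger_gap: 0.0216
grasp_force: 40.0
```

```bash
python3 - <<'E'
from h import *
s=r.read_state(); print(s["tcp_pos"],s["tcp_rot"],s["wrist_force"])
d=cam("side")
im=cv2.resize(d[0][90:290,180:360],(540,600),interpolation=cv2.INTER_CUBIC)
cv2.imwrite("pics/hang.png",im)
E
```

```text
[0.60357643 0.02563167 0.45682095] [-3.14157506e+00 -9.69642357e-05  2.69920796e-01] [-1.19527741 -0.32291396 -5.42471787]
```

View pics/hang.png

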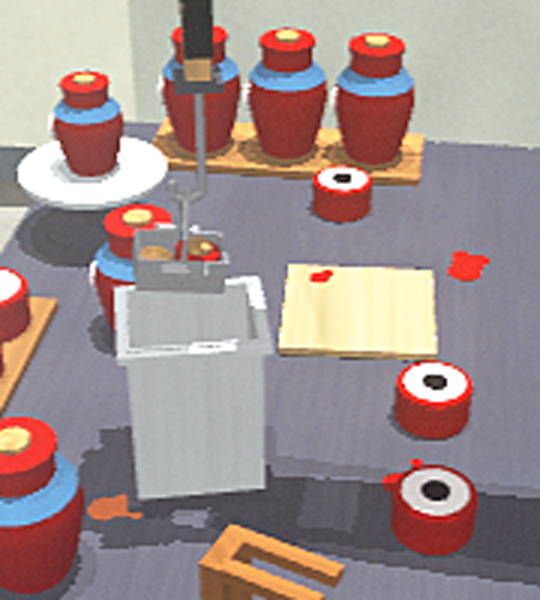

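The caddy hangs upright on the hook at (180,190), clear of the tank rim. I'll carry it to the board gently.

Request:
play_rows --targets '[{"x": -0.019,"y": -0.039,"z": 0,"wx": 0,"wy": 0,"wz": 0,"jaw": -0.8},{"x": -0.066,"y": -0.138,"z": 0,"wx": 0,"wy": 0,"wz": 0,"jaw": -0.8},{"x": -0.122,"y": -0.256,"z": 0,"wx": 0,"wy": 0,"wz": 0,"jaw": -0.8},{"x": -0.188,"y": -0.394,"z": 0,"wx": 0,"wy": 0,"wz": 0,"jaw": -0.8},{"x": -0.263,"y": -0.551,"z": 0,"wx": 0,"wy": 0,"wz": 0,"jaw": -0.8}]'

```text
time_s: 11.05
tcp_pos: [0.5633, -0.0576, 0.4555]
tcp_rot: [-3.141, 0.002, 0.271]
wrist_force: [-0.6, -0.6, -5.3]
finger_gap: 0.0214
grasp_force: 40.0
```

Request:
play_rows --targets '[{"x": -0.075,"y": -0.157,"z": 0,"wx": 0,"wy": 0,"wz": 0,"jaw": -0.8},{"x": -0.151,"y": -0.315,"z": 0,"wx": 0,"wy": 0,"wz": 0,"jaw": -0.8},{"x": -0.226,"y": -0.472,"z": 0,"wx": 0,"wy": 0,"wz": 0,"jaw": -0.8},{"x": -0.301,"y": -0.63,"z": 0,"wx": 0,"wy": 0,"wz": 0,"jaw": -0.8},{"x": -0.376,"y": -0.787,"z": 0,"wx": 0,"wy": 0,"wz": 0,"jaw": -0.8}]'

```text
time_s: 11.47
tcp_pos: [0.5064, -0.1763, 0.4558]
tcp_rot: [-3.141, 0.001, 0.27]
wrist_force: [0.7, -0.2, -4.9]
finger_gap: 0.0219
grasp_force: 40.0
```

Request:
play_rows --targets '[{"x": -0.075,"y": -0.157,"z": 0,"wx": 0,"wy": 0,"wz": 0,"jaw": -0.8},{"x": -0.141,"y": -0.295,"z": 0,"wx": 0,"wy": 0,"wz": 0,"jaw": -0.8},{"x": -0.198,"y": -0.413,"z": 0,"wx": 0,"wy": 0,"wz": 0,"jaw": -0.8},{"x": -0.245,"y": -0.512,"z": 0,"wx": 0,"wy": 0,"wz": 0,"jaw": -0.8},{"x": -0.282,"y": -0.59,"z": 0,"wx": 0,"wy": 0,"wz": 0,"jaw": -0.8}]'

```text
time_s: 11.88
tcp_pos: [0.464, -0.265, 0.4558]
tcp_rot: [-3.141, 0.002, 0.269]
wrist_force: [-0.6, -0.1, -4.8]
finger_gap: 0.0222
grasp_force: 40.0
```

Request:
play_rows --targets '[{"x": -0.019,"y": -0.039,"z": 0,"wx": 0,"wy": 0,"wz": 0,"jaw": -0.8},{"x": -0.019,"y": -0.039,"z": 0,"wx": 0,"wy": 0,"wz": 0,"jaw": -0.8},{"x": -0.019,"y": -0.039,"z": 0,"wx": 0,"wy": 0,"wz": 0,"jaw": -0.8},{"x": -0.019,"y": -0.039,"z": 0,"wx": 0,"wy": 0,"wz": 0,"jaw": -0.8},{"x": -0.019,"y": -0.039,"z": 0,"wx": 0,"wy": 0,"wz": 0,"jaw": -0.8}]'

```text
time_s: 12.3
tcp_pos: [0.4629, -0.2686, 0.4569]
tcp_rot: [-3.141, -0.0, 0.271]
wrist_force: [0.8, 0.5, -5.5]
finger_gap: 0.0221
grasp_force: 40.0
```

Request:
play_rows --targets '[{"x": 0,"y": 0,"z": -0.1,"wx": 0,"wy": 0,"wz": 0,"jaw": -0.8},{"x": 0,"y": 0,"z": -0.25,"wx": 0,"wy": 0,"wz": 0,"jaw": -0.8},{"x": 0,"y": 0,"z": -0.4,"wx": 0,"wy": 0,"wz": 0,"jaw": -0.8},{"x": 0,"y": 0,"z": -0.55,"wx": 0,"wy": 0,"wz": 0,"jaw": -0.8},{"x": 0,"y": 0,"z": -0.7,"wx": 0,"wy": 0,"wz": 0,"jaw": -0.8}]'

```text
time_s: 12.72
tcp_pos: [0.4628, -0.2686, 0.3509]
tcp_rot: [3.142, -0.0, 0.271]
wrist_force: [-0.4, 0.6, -5.6]
finger_gap: 0.0222
grasp_force: 40.0
```

Request:
play_rows --targets '[{"x": 0,"y": 0,"z": -0.15,"wx": 0,"wy": 0,"wz": 0,"jaw": -0.8},{"x": 0,"y": 0,"z": -0.3,"wx": 0,"wy": 0,"wz": 0,"jaw": -0.8},{"x": 0,"y": 0,"z": -0.42,"wx": 0,"wy": 0,"wz": 0,"jaw": -0.8},{"x": 0,"y": 0,"z": -0.5,"wx": 0,"wy": 0,"wz": 0,"jaw": -0.8},{"x": 0,"y": 0,"z": -0.56,"wx": 0,"wy": 0,"wz": 0,"jaw": -0.8}]'

```text
time_s: 13.13
tcp_pos: [0.4623, -0.2686, 0.2662]
tcp_rot: [-3.14, 0.001, 0.271]
wrist_force: [-0.6, -0.1, -4.7]
finger_gap: 0.0217
grasp_force: 40.0
```

Request:
play_rows --targets '[{"x": 0,"y": 0,"z": -0.01,"wx": 0,"wy": 0,"wz": 0,"jaw": -0.8},{"x": 0,"y": 0,"z": -0.03,"wx": 0,"wy": 0,"wz": 0,"jaw": -0.8},{"x": 0,"y": 0,"z": -0.05,"wx": 0,"wy": 0,"wz": 0,"jaw": -0.8},{"x": 0,"y": 0,"z": -0.07,"wx": 0,"wy": 0,"wz": 0,"jaw": -0.8},{"x": 0,"y": 0,"z": -0.07,"wx": 0,"wy": 0,"wz": 0,"jaw": -0.8}]'

```text
time_s: 13.55
tcp_pos: [0.4626, -0.2695, 0.2576]
tcp_rot: [3.141, -0.0, 0.27]
wrist_force: [-0.3, 0.3, -5.2]
finger_gap: 0.0216
grasp_force: 40.0
```

Request:
play_rows --targets '[{"x": 0,"y": 0,"z": -0.02,"wx": 0,"wy": 0,"wz": 0,"jaw": -0.8},{"x": 0,"y": 0,"z": -0.04,"wx": 0,"wy": 0,"wz": 0,"jaw": -0.8},{"x": 0,"y": 0,"z": -0.055,"wx": 0,"wy": 0,"wz": 0,"jaw": -0.8},{"x": 0,"y": 0,"z": -0.055,"wx": 0,"wy": 0,"wz": 0,"jaw": -0.8}]'

```text
time_s: 13.88
tcp_pos: [0.4622, -0.2693, 0.2483]
tcp_rot: [-3.141, 0.001, 0.27]
wrist_force: [-0.7, -0.3, -4.9]
finger_gap: 0.0221
grasp_force: 40.0
```

Request:
play_rows --targets '[{"x": 0,"y": 0,"z": -0.02,"wx": 0,"wy": 0,"wz": 0,"jaw": -0.8},{"x": 0,"y": 0,"z": -0.04,"wx": 0,"wy": 0,"wz": 0,"jaw": -0.8},{"x": 0,"y": 0,"z": -0.04,"wx": 0,"wy": 0,"wz": 0,"jaw": -0.8},{"x": 0,"y": 0,"z": -0.04,"wx": 0,"wy": 0,"wz": 0,"jaw": -0.8}]'

```text
time_s: 14.22
tcp_pos: [0.4626, -0.2694, 0.2433]
tcp_rot: [3.141, -0.0, 0.27]
wrist_force: [0.6, 0.9, -4.1]
finger_gap: 0.0219
grasp_force: 40.0
```

Request:
play_rows --targets '[{"x": 0,"y": 0,"z": -0.02,"wx": 0,"wy": 0,"wz": 0,"jaw": -0.8},{"x": 0,"y": 0,"z": -0.03,"wx": 0,"wy": 0,"wz": 0,"jaw": -0.8},{"x": 0,"y": 0,"z": -0.03,"wx": 0,"wy": 0,"wz": 0,"jaw": -0.8},{"x": 0,"y": 0,"z": -0.03,"wx": 0,"wy": 0,"wz": 0,"jaw": -0.8},{"x": 0,"y": 0,"z": -0.03,"wx": 0,"wy": 0,"wz": 0,"jaw": -0.8}]'

```text
time_s: 14.63
tcp_pos: [0.4627, -0.2697, 0.239]
tcp_rot: [3.141, -0.001, 0.27]
wrist_force: [1.6, 0.3, -1.6]
finger_gap: 0.0221
grasp_force: 40.0
```

Request:
play_rows --targets '[{"x": 0,"y": 0,"z": -0.05,"wx": 0,"wy": 0,"wz": 0,"jaw": -0.8},{"x": 0,"y": 0,"z": -0.1,"wx": 0,"wy": 0,"wz": 0,"jaw": -0.8},{"x": 0,"y": 0,"z": -0.16,"wx": 0,"wy": 0,"wz": 0,"jaw": -0.8},{"x": 0,"y": 0,"z": -0.16,"wx": 0,"wy": 0,"wz": 0,"jaw": -0.8},{"x": 0,"y": 0,"z": -0.16,"wx": 0,"wy": 0,"wz": 0,"jaw": -0.8}]'

```text
time_s: 15.05
tcp_pos: [0.4615, -0.269, 0.2127]
tcp_rot: [-3.139, 0.003, 0.27]
wrist_force: [0.0, -0.6, -1.8]
finger_gap: 0.022
grasp_force: 40.0
```

Request:
play_rows --targets '[{"x": -0.04,"y": -0.011,"z": 0,"wx": 0,"wy": 0,"wz": 0,"jaw": -0.8},{"x": -0.08,"y": -0.022,"z": 0,"wx": 0,"wy": 0,"wz": 0,"jaw": -0.8},{"x": -0.13,"y": -0.036,"z": 0,"wx": 0,"wy": 0,"wz": 0,"jaw": -0.8},{"x": -0.18,"y": -0.05,"z": 0,"wx": 0,"wy": 0,"wz": 0,"jaw": -0.8},{"x": -0.257,"y": -0.071,"z": 0,"wx": 0,"wy": 0,"wz": 0,"jaw": -0.8}]'

```text
time_s: 15.47
tcp_pos: [0.4233, -0.2804, 0.215]
tcp_rot: [3.141, -0.0, 0.27]
wrist_force: [-0.5, 0.4, -1.8]
finger_gap: 0.022
grasp_force: 40.0
```

Request:
play_rows --targets '[{"x": -0.07,"y": -0.02,"z": 0,"wx": 0,"wy": 0,"wz": 0,"jaw": -0.8},{"x": -0.13,"y": -0.04,"z": 0,"wx": 0,"wy": 0,"wz": 0,"jaw": -0.8},{"x": -0.13,"y": -0.04,"z": 0.1,"wx": 0,"wy": 0,"wz": 0,"jaw": -0.8},{"x": -0.13,"y": -0.04,"z": 0.3,"wx": 0,"wy": 0,"wz": 0,"jaw": -0.8},{"x": -0.13,"y": -0.04,"z": 0.5,"wx": 0,"wy": 0,"wz": 0,"jaw": -0.8}]'

```text
time_s: 15.88
tcp_pos: [0.4028, -0.2858, 0.2889]
tcp_rot: [-3.139, 0.002, 0.269]
wrist_force: [-0.7, 0.3, -1.4]
finger_gap: 0.0217
grasp_force: 40.0
```

```bash
python3 - <<'E'
from h import *
s=r.read_state(); print(s["tcp_pos"],s["tcp_rot"],s["wrist_force"])
c=cam("top");d=cam("side");np.save("t2.npy",c[0]);np.save("s2.npy",d[0])
# cap/cork: saturated red/orange near the board
for n,f in(("top",c),("side",d)):
    u,v=proj(f,[.475,-.266,.045]); u,v=int(u),int(v)
    h=cv2.cvtColor(f[0],cv2.COLOR_BGR2HSV)[v-25:v+25,u-25:u+25]
    m=((h[...,0]<6)|(h[...,0]>174))&(h[...,1]>170)
    N,L,S,C=cv2.connectedComponentsWithStats(m.astype(np.uint8))
    print(n,(u,v),[(S[i,4],np.round(C[i]+[u-25,v-25],1).tolist()) for i in range(1,N) if S[i,4]>8])
for p in[(.475,-.266)]: print(proj(c,[*p,.047]),proj(d,[*p,.047]))
E
```

```text
[ 0.40275065 -0.28578901  0.28894226] [-3.13881746e+00  1.84474390e-03  2.68965779e-01] [-0.74492283  0.2961499  -1.39658571]
top (337, 220) [(np.int32(19), [351.2, 207.7]), (np.int32(13), [336.5, 224.5])]
side (301, 183) [(np.int32(31), [295.1, 161.0]), (np.int32(13), [304.8, 186.2])]
(np.float64(337.64269558600586), np.float64(220.20442804006942)) (np.float64(301.42882693549393), np.float64(182.67857318353853))
```

The cap's pixels in both views fit the caddy standing upright at the board's middle. I'll carry the rod back to the stand.

Request:
play_rows --targets '[{"x": 0,"y": 0.1,"z": 0.1,"wx": 0,"wy": 0,"wz": -0.03,"jaw": -0.8},{"x": 0,"y": 0.25,"z": 0.2,"wx": 0,"wy": 0,"wz": -0.06,"jaw": -0.8},{"x": 0,"y": 0.5,"z": 0.25,"wx": 0,"wy": 0,"wz": -0.09,"jaw": -0.8},{"x": 0,"y": 0.75,"z": 0.25,"wx": 0,"wy": 0,"wz": -0.13,"jaw": -0.8},{"x": 0,"y": 0.95,"z": 0.25,"wx": 0,"wy": 0,"wz": -0.172,"jaw": -0.8}]'

```text
time_s: 16.4
tcp_pos: [0.4037, -0.1421, 0.327]
tcp_rot: [-3.141, -0.001, -0.004]
wrist_force: [1.1, 0.3, -1.3]
finger_gap: 0.0214
grasp_force: 40.0
```

Request:
play_rows --targets '[{"x": 0,"y": 0.2,"z": 0,"wx": 0,"wy": 0,"wz": 0,"jaw": -0.8},{"x": 0,"y": 0.4,"z": 0,"wx": 0,"wy": 0,"wz": 0,"jaw": -0.8},{"x": 0,"y": 0.6,"z": 0,"wx": 0,"wy": 0,"wz": 0,"jaw": -0.8},{"x": 0,"y": 0.8,"z": 0,"wx": 0,"wy": 0,"wz": 0,"jaw": -0.8},{"x": 0,"y": 1,"z": 0,"wx": 0,"wy": 0,"wz": 0,"jaw": -0.8}]'

```text
time_s: 16.82
tcp_pos: [0.4036, 0.0075, 0.3261]
tcp_rot: [-3.142, 0.0, -0.001]
wrist_force: [1.0, 1.1, -1.5]
finger_gap: 0.022
grasp_force: 40.0
```

Request:
play_rows --targets '[{"x": 0,"y": 0.2,"z": 0,"wx": 0,"wy": 0,"wz": 0,"jaw": -0.8},{"x": 0,"y": 0.4,"z": 0,"wx": 0,"wy": 0,"wz": 0,"jaw": -0.8},{"x": 0,"y": 0.6,"z": 0,"wx": 0,"wy": 0,"wz": 0,"jaw": -0.8},{"x": 0,"y": 0.8,"z": 0,"wx": 0,"wy": 0,"wz": 0,"jaw": -0.8},{"x": 0,"y": 1,"z": 0,"wx": 0,"wy": 0,"wz": 0,"jaw": -0.8}]'

```text
time_s: 17.23
tcp_pos: [0.4037, 0.1574, 0.3261]
tcp_rot: [3.141, 0.0, -0.0]
wrist_force: [0.2, 0.8, -1.1]
finger_gap: 0.0222
grasp_force: 40.0
```

Request:
play_rows --targets '[{"x": 0,"y": 0.2,"z": 0,"wx": 0,"wy": 0,"wz": 0,"jaw": -0.8},{"x": 0,"y": 0.4,"z": 0,"wx": 0,"wy": 0,"wz": 0,"jaw": -0.8},{"x": 0,"y": 0.6,"z": 0,"wx": 0,"wy": 0,"wz": 0,"jaw": -0.8},{"x": 0,"y": 0.8,"z": 0,"wx": 0,"wy": 0,"wz": 0,"jaw": -0.8},{"x": 0,"y": 1,"z": 0,"wx": 0,"wy": 0,"wz": 0,"jaw": -0.8}]'

```text
time_s: 17.65
tcp_pos: [0.4039, 0.3073, 0.326]
tcp_rot: [3.141, 0.001, -0.0]
wrist_force: [0.0, -0.3, -1.1]
finger_gap: 0.022
grasp_force: 40.0
```

Request:
play_rows --targets '[{"x": 0,"y": 0.1,"z": 0,"wx": 0,"wy": 0,"wz": 0,"jaw": -0.8},{"x": 0,"y": 0.15,"z": 0,"wx": 0,"wy": 0,"wz": 0,"jaw": -0.8},{"x": 0,"y": 0.15,"z": 0,"wx": 0,"wy": 0,"wz": 0,"jaw": -0.8},{"x": 0,"y": 0.15,"z": 0,"wx": 0,"wy": 0,"wz": 0,"jaw": -0.8}]'

```text
time_s: 17.98
tcp_pos: [0.4044, 0.3281, 0.3264]
tcp_rot: [3.14, 0.001, -0.0]
wrist_force: [-0.4, -0.7, -1.1]
finger_gap: 0.0217
grasp_force: 40.0
```

```bash
python3 - <<'E'
from h import *
s=r.read_state(); print(s["tcp_pos"],s["tcp_rot"],s["wrist_force"])
E
```

```text
[0.40435037 0.3281434  0.32637061] [ 3.14037974e+00  7.91802263e-04 -3.17732456e-04] [-0.36690886 -0.70012563 -1.12265292]
```

Request:
play_rows --targets '[{"x": -0.04,"y": 0.067,"z": -0.15,"wx": 0,"wy": 0,"wz": 0,"jaw": -0.8},{"x": -0.04,"y": 0.067,"z": -0.35,"wx": 0,"wy": 0,"wz": 0,"jaw": -0.8},{"x": -0.04,"y": 0.067,"z": -0.55,"wx": 0,"wy": 0,"wz": 0,"jaw": -0.8},{"x": -0.04,"y": 0.067,"z": -0.75,"wx": 0,"wy": 0,"wz": 0,"jaw": -0.8},{"x": -0.04,"y": 0.067,"z": -0.83,"wx": 0,"wy": 0,"wz": 0,"jaw": -0.8}]'

```text
time_s: 18.4
tcp_pos: [0.3966, 0.3361, 0.1977]
tcp_rot: [3.137, 0.006, -0.002]
wrist_force: [-0.4, -0.3, -2.8]
finger_gap: 0.0222
grasp_force: 40.0
```

Request:
play_rows --targets '[{"x": 0,"y": 0,"z": 0,"wx": 0,"wy": 0,"wz": 0,"jaw": -0.8},{"x": 0,"y": 0,"z": 0,"wx": 0,"wy": 0,"wz": 0,"jaw": -0.8},{"x": 0.08,"y": -0.028,"z": 0,"wx": 0,"wy": 0,"wz": 0,"jaw": -0.8},{"x": 0.16,"y": -0.056,"z": 0,"wx": 0,"wy": 0,"wz": 0,"jaw": -0.8},{"x": 0.24,"y": -0.084,"z": 0,"wx": 0,"wy": 0,"wz": 0,"jaw": -0.8}]'

```text
time_s: 18.82
tcp_pos: [0.4369, 0.3265, 0.2051]
tcp_rot: [-3.14, -0.004, -0.0]
wrist_force: [0.7, 0.1, -2.3]
finger_gap: 0.0218
grasp_force: 40.0
```

```bash
python3 - <<'E'
from h import *
s=r.read_state(); print(s["tcp_pos"],s["tcp_rot"],s["wrist_force"])
E
```

```text
[0.4368828  0.32645317 0.20513085] [-3.13963549e+00 -3.93678051e-03 -2.70039910e-04] [ 0.69983895  0.0589261  -2.27099195]
```

Request:
play_rows --targets '[{"x": 0.08,"y": -0.027,"z": 0,"wx": 0,"wy": 0,"wz": 0,"jaw": -0.8},{"x": 0.16,"y": -0.054,"z": 0,"wx": 0,"wy": 0,"wz": 0,"jaw": -0.8},{"x": 0.24,"y": -0.08,"z": 0,"wx": 0,"wy": 0,"wz": 0,"jaw": -0.8},{"x": 0.32,"y": -0.107,"z": 0,"wx": 0,"wy": 0,"wz": 0,"jaw": -0.8},{"x": 0.32,"y": -0.107,"z": 0,"wx": 0,"wy": 0,"wz": 0,"jaw": -0.8}]'

```text
time_s: 19.23
tcp_pos: [0.4848, 0.3093, 0.2025]
tcp_rot: [3.141, -0.001, -0.002]
wrist_force: [-0.8, -0.4, -1.0]
finger_gap: 0.0215
grasp_force: 40.0
```

Request:
play_rows --targets '[{"x": 0,"y": 0,"z": 0,"wx": 0,"wy": 0,"wz": 0,"jaw": -0.8},{"x": 0,"y": 0,"z": 0,"wx": 0,"wy": 0,"wz": 0,"jaw": -0.8},{"x": 0,"y": 0,"z": -0.03,"wx": 0,"wy": 0,"wz": 0,"jaw": -0.8},{"x": 0,"y": 0,"z": -0.05,"wx": 0,"wy": 0,"wz": 0,"jaw": -0.8},{"x": 0,"y": 0,"z": -0.05,"wx": 0,"wy": 0,"wz": 0,"jaw": -0.8}]'

```text
time_s: 19.65
tcp_pos: [0.4814, 0.3103, 0.1938]
tcp_rot: [3.141, 0.002, 0.0]
wrist_force: [0.4, 0.0, -2.3]
finger_gap: 0.0217
grasp_force: 40.0
```

```bash
python3 - <<'E'
from h import *
s=r.read_state(); print(s["tcp_pos"],s["tcp_rot"],s["wrist_force"])
d=cam("side"); im=d[0]
cv2.imwrite("pics/end.png",np.hstack([cv2.resize(im[225:325,230:320],(405,450),interpolation=cv2.INTER_CUBIC),cv2.resize(im[130:220,260:338],(390,450),interpolation=cv2.INTER_CUBIC)]))
E
```

```text
[0.48138121 0.31028658 0.19384896] [3.14076679e+00 1.82921011e-03 4.79678614e-04] [ 0.39906293  0.00267792 -2.3184463 ]
```

View pics/end.png

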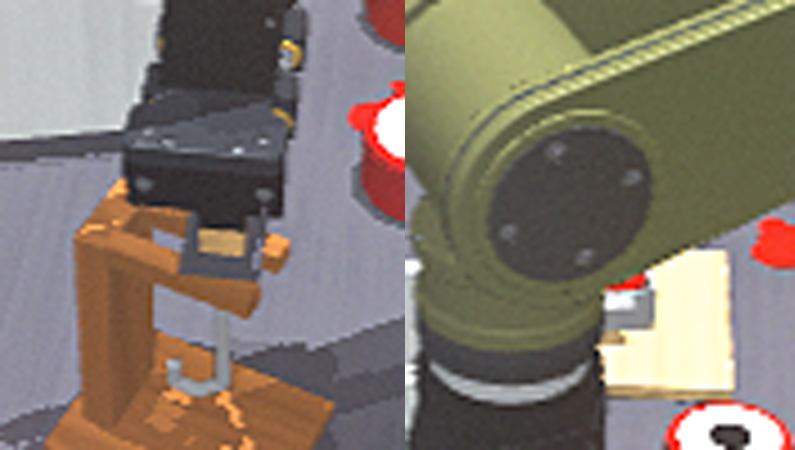

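The flange at (220,262) sits between the arms just above them, the hook hangs below, and the caddy stands on the board, partly hidden. Last lowering, then release.

Request:
play_rows --targets '[{"x": 0,"y": 0,"z": -0.01,"wx": 0,"wy": 0,"wz": 0,"jaw": -0.8},{"x": 0,"y": 0,"z": -0.015,"wx": 0,"wy": 0,"wz": 0,"jaw": -0.8},{"x": 0,"y": 0,"z": -0.015,"wx": 0,"wy": 0,"wz": 0,"jaw": -0.8},{"x": 0,"y": 0,"z": -0.015,"wx": 0,"wy": 0,"wz": 0,"jaw": -0.8}]'

```text
time_s: 20.03
tcp_pos: [0.4824, 0.3104, 0.1929]
tcp_rot: [-3.142, -0.0, -0.0]
wrist_force: [0.2, -0.0, -2.2]
finger_gap: 0.0222
grasp_force: 40.0
```

Request:
play_rows --targets '[{"x": 0,"y": 0,"z": -0.01,"wx": 0,"wy": 0,"wz": 0,"jaw": -0.8},{"x": 0,"y": 0,"z": -0.01,"wx": 0,"wy": 0,"wz": 0,"jaw": -0.8},{"x": 0,"y": 0,"z": -0.01,"wx": 0,"wy": 0,"wz": 0,"jaw": -0.8}]'

```text
time_s: 20.28
tcp_pos: [0.4827, 0.3105, 0.1924]
tcp_rot: [-3.141, -0.001, -0.0]
wrist_force: [-1.2, -0.9, 4.1]
finger_gap: 0.0221
grasp_force: 40.0
```

Seated. I'll open and retreat straight up.

Request:
play_rows --targets '[{"x": 0,"y": 0,"z": 0,"wx": 0,"wy": 0,"wz": 0,"jaw": -0.1},{"x": 0,"y": 0,"z": 0,"wx": 0,"wy": 0,"wz": 0,"jaw": -0.1},{"x": 0,"y": 0,"z": 0,"wx": 0,"wy": 0,"wz": 0,"jaw": -0.1},{"x": 0,"y": 0,"z": 0,"wx": 0,"wy": 0,"wz": 0,"jaw": -0.1},{"x": 0,"y": 0,"z": 0,"wx": 0,"wy": 0,"wz": 0,"jaw": -0.1}]'

```text
time_s: 20.7
tcp_pos: [0.4824, 0.3103, 0.1911]
tcp_rot: [3.141, 0.0, -0.0]
wrist_force: [-0.2, -0.4, 0.1]
finger_gap: 0.0417
grasp_force: 0.0
```

Request:
play_rows --targets '[{"x": 0,"y": 0,"z": 0.1,"wx": 0,"wy": 0,"wz": 0,"jaw": -0.1},{"x": 0,"y": 0,"z": 0.25,"wx": 0,"wy": 0,"wz": 0,"jaw": -0.1},{"x": 0,"y": 0,"z": 0.45,"wx": 0,"wy": 0,"wz": 0,"jaw": -0.1},{"x": 0,"y": 0,"z": 0.7,"wx": 0,"wy": 0,"wz": 0,"jaw": -0.1},{"x": 0,"y": 0,"z": 0.9,"wx": 0,"wy": 0,"wz": 0,"jaw": -0.1}]'

```text
time_s: 21.12
tcp_pos: [0.4825, 0.3103, 0.3285]
tcp_rot: [-3.141, -0.001, -0.0]
wrist_force: [1.0, 0.5, 0.5]
finger_gap: 0.0429
grasp_force: 0.0
```

Request:
play_rows --targets '[{"x": 0,"y": -0.2,"z": 0.1,"wx": 0,"wy": 0,"wz": 0,"jaw": -0.1},{"x": 0,"y": -0.4,"z": 0.2,"wx": 0,"wy": 0,"wz": 0,"jaw": -0.1},{"x": 0,"y": -0.6,"z": 0.2,"wx": 0,"wy": 0,"wz": 0,"jaw": -0.1},{"x": 0,"y": -0.6,"z": 0.2,"wx": 0,"wy": 0,"wz": 0,"jaw": -0.1},{"x": 0,"y": -0.6,"z": 0.2,"wx": 0,"wy": 0,"wz": 0,"jaw": -0.1}]'

```text
time_s: 21.53
tcp_pos: [0.4826, 0.2195, 0.3567]
tcp_rot: [-3.141, -0.001, -0.003]
wrist_force: [0.1, 0.2, -1.2]
finger_gap: 0.0426
grasp_force: 0.0
```

```bash
python3 - <<'E'
from h import *
# compare the rod's place in the side view with the start
a=np.load("side0.npy"); d=cam("side"); x=a[255:315,262:292]
R=cv2.matchTemplate(d[0][245:325,250:305],x,cv2.TM_CCOEFF_NORMED); _,v,_,l=cv2.minMaxLoc(R); print("rod shift px",l[0]-12,l[1]-10,v)
c=cam("top"); h=cv2.cvtColor(c[0],cv2.COLOR_BGR2HSV)
w=h[180:250,155:230]; m=cv2.inRange(w,(18,60,180),(35,200,255)); ys,xs=np.nonzero(m); print("handle px",xs.mean()+155,ys.mean()+180,len(xs)) if len(xs) else print("hidden")
h=h[200:245,315:360]; m=((h[...,0]<6)|(h[...,0]>174))&(h[...,1]>170); N,L,S,C=cv2.connectedComponentsWithStats(m.astype(np.uint8)); print([(int(S[i,4]),np.round(C[i]+[315,200],1).tolist()) for i in range(1,N)])
E
```

```text
rod shift px 0 0 0.6919925212860107
hidden
[(20, [351.3, 207.8]), (13, [336.1, 224.1]), (2, [342.0, 221.5])]
```

The rod shows no shift from its starting pixels, and the caddy's cap is still in place at (336,224). Handing in.

```bash
python3 -c "
from workcell import r
print(r.close_job())"
```

```text
the job is handed in; nothing more can be done
None
```

I finished the job and handed it in at about 22 s: the caddy is unhooked near the middle of the drying board, and the rod hangs back in its stand. The judge returned no verdict, and my last check was by pixel positions only, where the rod's image match was weak (0.69).

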